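Change the bottle on a press-to-run mixer and hold it down

TASK

The blue-capped bottle standing in the ring cup of the bench mixer is done: put it back, upright, in the empty middle place of the bottle rack and let go of it. Then stand the green-capped bottle in the cup and push it straight down against the cup's spring until the cup is well down, which is what makes the mixer run, and finish while you are still holding it pressed down. The bottles are glass, so do not drop them or ram the cup hard against its stop, and leave the red-capped bottle, the solder spool, the flux tin and the phone where they are.

Things in the scene. Friction and masses are not known exactly. Their poses are not given: they have to be found in the camera images.
- blue_bottle_center (a point): Amber glass bottle with a blue screw cap and a blue band on a white label. The three bottles are alike: body 40 mm diameter, straight side up to 52 mm above the underside, then a shoulder; cap 24 mm diameter from 67 to 86 mm; overall 86 mm high; about 0.13 kg. The point is on the axis, half-way up (43 mm above the underside); z runs up the bottle. At the start it stands in the mixer's cup.
- green_bottle_center (a point): The same kind of bottle with a green cap and green band; the point is on its axis 43 mm above its underside. At the start it stands in one of the two end wells of the rack.
- red_bottle_center (a point): The same kind of bottle with a red cap and red band, in the other end well of the rack; the point is on its axis 43 mm above its underside. Leave it alone.
- rack: Grey plastic bottle rack, fixed to the bench, 74 x 214 x 26 mm high. Three round wells 46 mm in diameter and 20 mm deep lie in a row along its y axis at -70, 0 and +70 mm; the middle one is empty. Origin at the centre of its underside, z up.
- rack_empty (a point): Centre of the floor of the rack's empty middle well, 20 mm below the rack's top; axes as the rack's.
- mixer: Bench mixer fixed to the bench: round white base 125 mm in diameter and 62 mm high with a black gaiter, and on top a black rubber ring cup with a steel band. Origin at the centre of its underside, z up along the cup's axis; its front panel with knob and switch faces its -x.
- cup_seat (a point): Centre of the cup's inner floor, on which a bottle stands: 84 mm above the mixer's underside with the cup up, moving down with the cup. The cup is a ring 62 mm outside and 45 mm inside diameter, its rim 16 mm above this floor.
- cup (a joint): How far the sprung cup is pressed down, in m: 0 up, 0.010 on its stop. The spring takes 4.5 N before it starts to yield (a bottle's weight does not move it) and 0.9 N more per mm, so 13.5 N at the stop. Beyond 0.006 the mixer's switch is on.
- solder_spool: Loose black spool of solder wire, 58 mm diameter, 44 mm high; origin at the centre of its underside. Leave it alone.
- flux_tin: Loose round tin with a brass lid, 52 mm diameter, 22 mm high; origin at the centre of its underside. Leave it alone.
- phone: Loose opened phone lying flat, 150 x 72 x 10 mm, long side along its x; origin at the centre of its underside. Leave it alone.
There are look-alikes about, which are no part of the job. What is shaped like the part that bears green_bottle_center but yellow is not meant.

How it is judged (in metres and radians):
On the way, in this order (a step that is already met when the one before it is completed fails the run):
1. the blue-capped bottle stands upright on the floor of the rack's empty well, let go (distance between blue_bottle_center and rack_empty below 0.048 m and horizontal distance between blue_bottle_center and rack_empty below 0.008 m and angle between blue_bottle_center's own z axis and vertical below 0.15 rad and contact force between each of the arm, the fingers and blue_bottle below 0.1 N), for 0.2 s.
2. the green-capped bottle stands on the cup's floor and presses the cup down past 6 mm (horizontal distance between green_bottle_center and cup_seat below 0.008 m and z of green_bottle_center in the frame of cup_seat below 0.048 m and value of joint cup above 0.006 m), for 0.3 s.
At the end, for the whole second after the job is handed in: Blue-capped bottle released in the rack's middle well; green-capped one in the cup with the fingers on it, pressing with over 6 N, the cup over 6 mm of its 10 mm down; both axes within 8 mm, upright within 0.15 rad, undersides within 5 mm of their floors (all of step 1 and all of step 2 and angle between green_bottle_center's own z axis and vertical below 0.15 rad and contact force between green_bottle and mixer above 6 N and contact force between the fingers and green_bottle above 1 N); the arm keeps its last pose, push and grip.
It fails at once if the blue- or green-capped bottle is dropped (falls free of the fingers faster than 0.5 m/s) ((linear speed of blue_bottle above 0.5 m/s and contact force between the fingers and blue_bottle below 0.05 N) or (linear speed of green_bottle above 0.5 m/s and contact force between the fingers and green_bottle below 0.05 N)).
It fails at once if the green-capped bottle is rammed into the cup with more than 40 N (contact force between green_bottle and mixer above 40 N).
It fails at once if the red-capped bottle, the solder spool, the flux tin or the phone is moved more than 20 mm (distance of any of red_bottle_center, solder_spool, flux_tin, phone from where it was at the start of the episode above 0.02 m).
It also fails if it takes over 64 s, if anything falls off the work surface, if the arm or the gripper's body presses on something with over 40 N, if the wrist force passes 120 N, or if a joint passes its speed limit or range.

ROBOT

A 6-joint arm with a two-finger parallel gripper is mounted at the origin on the work surface. World frame = base frame: x ahead of the robot, y to its left, z up, the work surface at z = 0. Lengths are in m, angles in degrees, forces in N, time in s.
With the tool pointing down it reaches from about 0.25 to 0.725 m from the base axis. Payload 9.7 kg.
Tool frame: the origin (TCP) lies at the very end of the fingers, on their centre line; the grasp point (between the pads) lies 19 mm behind it (bot.grip_depth is the distance from the TCP to the grasp point, in m); z points along the fingers, y is the direction in which the jaws open and shut (so a half turn about z gives the same grasp; the last joint's range is limited). The gripper opens to 85 mm and grips with 20 to 120 N. Pads are 22 mm wide; open, the fingers measure 114 mm over their backs; the gripper's body (76 mm by 85 mm) begins 54 mm behind the grasp point. The pads swing forward as they close: fully open they stand 13 mm farther back than shut.
Start: joints at [63.083, 4.979, 10.078, 95.1, 0, 90], TCP at [0.249, 0.49, 0.231] pointing down, gripper open.
Joint ranges: [-179.16, 179.16], [-48.56, 103.87], [-65.8, 70.77], [-126.05, 130.52], [-82.76, 87.17], [-180, 180]. Speed limits (degrees/s): [127.2, 127.2, 147.25, 180, 180, 180].

INTERFACE

Orientations are given as [roll, pitch, yaw] about the fixed x, y, z axes, in that order (R = Rz(yaw) Ry(pitch) Rx(roll)).
In Python, from workcell import telemetry, optics, order, bot gives the robot as it stands. The module is installed in compiled form; this text tells all that it offers.
- The arm moves only by the shell command python3 -m inch 'ROWS' [FORCE]. ROWS is JSON, a list of rows, each a list of 7 numbers: the shift along the tool's x, y, z in m, then the turn, a rotation vector about the tool's x, y, z in rad, then the closure, from 0 (fully open) to 1 (shut). In form: [[tx, ty, tz, rx, ry, rz, grip], ...]. A call has 1 to 12 rows; each row is the pose to reach, as a shift and turn from the pose commanded when the call began, along the tool's axes at that moment; what a row does not reach only later rows make up. A row lasts 1/12 s, in which the tool goes at most 41.7 mm and 7.16 degrees, less where a joint would pass 70% of its speed; a pose out of reach is approached as far as the arm can. A call with a gripper value outside its range is refused whole. The fingers move at their own pace and stop on an object; FORCE is the grip in N (left out, the last holds). Time passes only in rows, so rows that repeat a pose let the fingers close. It gives the time, the measured TCP pose, the force and the opening at its end, in the units of the state.
- telemetry.get_obs(): the state, without advancing time (a new reading comes with each control period).
- optics.camera(name): name is "scene" or "top" or "wrist"; returns (picture, depth): 480x640x3 uint8, red, green, blue; 480x640 float32, m along the optical axis (not along the pixel's ray), 0 where there is no reading.
- optics.camera_info(name): a dict with "camera_matrix" (3x3 intrinsics, pixels), "xyz" and "attitude" of the camera in the world; the wrist camera has in their place "mount" (4x4, takes a point from camera to tool coordinates, whose origin is the TCP and whose axes are the flange's). Camera axes: x right, y down, z forward; pixel columns grow to the right and rows downward; lengths in m; the calibration is good to about 2 mm. A picture is of the moment at which its call begins: read the wrist's pose just before it. camera_info takes no time and is no camera call.
- order.job_done(): hands the job in, once; it reports no verdict.
The state is a dict: "time": time; "q": joint angles; "qd": joint speeds; "joint_efforts": joint torques, N m; "ee_pos": TCP position; "tcp_rot": TCP orientation; "wrist_force": force on the tool from outside, world axes, zero at the start; "torque": the same for the moment, N m; "opening": finger opening in m.
Only numpy, scipy, OpenCV 4.12 (cv2) and the standard library are available. Lean on these libraries where they do the work, as an engineer would, in place of code of your own. Each camera call takes 0.05 s, during which the arm holds its last target. There are 200 camera calls.

## Working session

There is one attempt and no reset: what is moved stays moved. The work goes in short steps, Python scripts to look and compute and a shell command to move; the robot and the scene stay as the last step left them, time stands still between calls to the robot, and variables do not carry over. Pictures are saved under pics/ and viewed, about 8 in all and at most 12, crops included, and the job is handed in when it is done.

```bash
mkdir -p pics
python3 - <<'E'
from workcell import telemetry, optics
import cv2,numpy as np
print(telemetry.get_obs())
for n in ["scene","top"]:
    p,d=optics.camera(n); np.savez(f"{n}.npz",p=p,d=d)
    cv2.imwrite(f"pics/{n}.png",p[:,:,::-1]); print(n,optics.camera_info(n))
print(optics.camera_info("wrist"))
E
```

```text
{'time': 0.0, 'q': array([6.30826741e+01, 5.01290718e+00, 1.00333604e+01, 9.51006193e+01,
       1.47643518e-04, 9.00010209e+01]), 'qd': array([ 0.04820662,  0.03811291,  0.00437628,  0.01819014, -0.08361942,
        0.03456269]), 'joint_efforts': array([-1.72339296e-03, -5.20385563e+01,  4.64804757e+01,  1.60620891e-02,
       -9.34730224e-05, -9.30158734e-06]), 'ee_pos': array([0.24887729, 0.49019812, 0.23055595]), 'tcp_rot': array([-1.79919834e+02, -1.46215003e-04,  1.53081653e+02]), 'wrist_force': array([-0.91295547,  0.50395525, -1.07506592]), 'torque': array([0.0292968 , 0.01378522, 0.03685702]), 'opening': 0.08571558278178988}
scene {'camera_matrix': array([[538.05593124,   0.        , 316.21863802],
       [  0.        , 538.05593124, 238.87598906],
       [  0.        ,   0.        ,   1.        ]]), 'xyz': array([1.09787601, 0.38907773, 0.93890038]), 'attitude': array([-143.74515567,    0.9868276 ,  123.7766455 ])}
top {'camera_matrix': array([[502.05258355,   0.        , 320.01548303],
       [  0.        , 502.05258355, 238.32910974],
       [  0.        ,   0.        ,   1.        ]]), 'xyz': array([4.55416940e-01, 5.50837993e-04, 1.15857780e+00]), 'attitude': array([-173.72678126,    0.9143825 ,  -91.11820498])}
{'camera_matrix': array([[334.67650111,   0.        , 319.33324916],
       [  0.        , 334.67650111, 243.18894369],
       [  0.        ,   0.        ,   1.        ]]), 'mount': array([[-4.98056061e-04, -9.59492743e-01, -2.81732901e-01,
         7.11827812e-02],
       [ 9.99999841e-01, -5.52250972e-04,  1.12960958e-04,
         7.80446500e-04],
       [-2.63972488e-04, -2.81732800e-01,  9.59492866e-01,
        -1.42959248e-01],
       [ 0.00000000e+00,  0.00000000e+00,  0.00000000e+00,
         1.00000000e+00]])}
```

View pics/top.png

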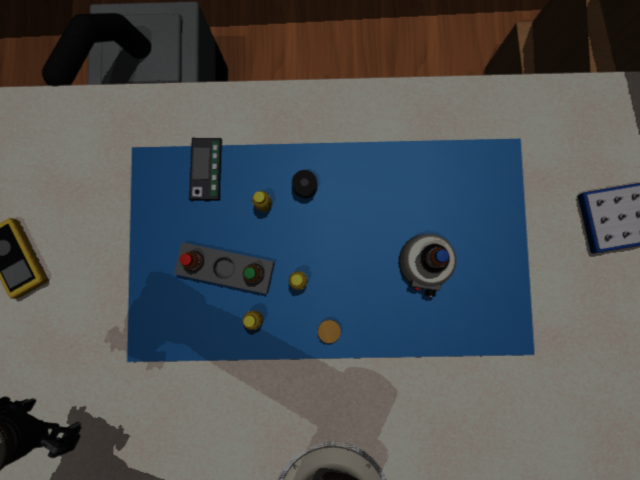

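View pics/scene.png

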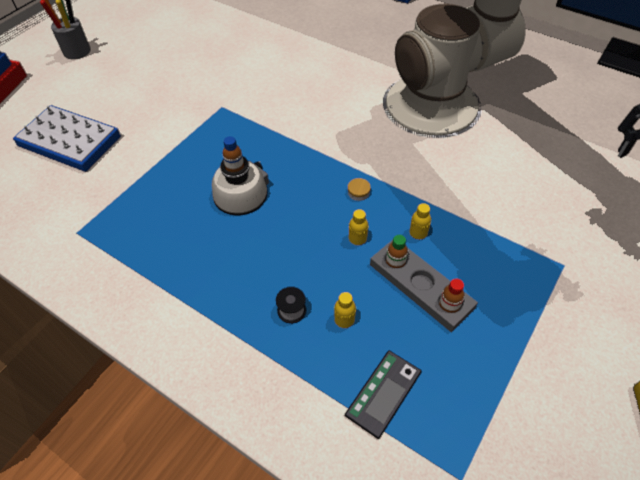

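Top view: red bottle (190,260), empty well (224,268), green (253,272), blue in the mixer (441,256), with yellow look-alikes at (298,281), (252,320) and (262,200). The scene view agrees with this.

```bash
cat > h.py <<'E'
from workcell import telemetry, optics
import cv2,numpy as np
from scipy.spatial.transform import Rotation as R
def pose(n):
    """camera->world rotation, position, intrinsics"""
    i=optics.camera_info(n); K=i["camera_matrix"]
    if n=="wrist":
        o=telemetry.get_obs(); T=np.eye(4); T[:3,:3]=R.from_euler("xyz",o["tcp_rot"],degrees=True).as_matrix(); T[:3,3]=o["ee_pos"]
        T=T@i["mount"]; return T[:3,:3],T[:3,3],K
    return R.from_euler("xyz",i["attitude"],degrees=True).as_matrix(),i["xyz"],K
def ray(P,uv,z):
    """pixel -> world point on the plane at height z"""
    Rw,t,K=P; d=Rw@np.linalg.solve(K,[uv[0],uv[1],1]); return t+d*(z-t[2])/d[2]
def cloud(P,d):
    Rw,t,K=P; v,u=np.mgrid[:480,:640]
    c=np.stack([(u-K[0,2])/K[0,0]*d,(v-K[1,2])/K[1,1]*d,d],-1); return c@Rw.T+t
HUE={"red":(174,6),"green":(50,85),"blue":(108,128),"yellow":(22,34)}
def mask(p,col,smin=130,vmin=40):
    h=cv2.cvtColor(p,cv2.COLOR_RGB2HSV); a,b=HUE[col]; H=h[...,0]
    m=(H>=a)&(H<=b) if a<b else (H>=a)|(H<=b)
    return m&(h[...,1]>smin)&(h[...,2]>vmin)
E
python3 - <<'E'
from h import *
for n in ["top","scene"]:
    f=np.load(n+".npz"); P=pose(n); c=cloud(P,f["d"]); ok=f["d"]>0
    for col,lo,hi in [("red",.08,.11),("green",.08,.11),("blue",.155,.185),("yellow",.07,.1)]:
        m=mask(f["p"],col)&ok&(c[...,2]>lo)&(c[...,2]<hi)
        k,l,s,ce=cv2.connectedComponentsWithStats(m.astype(np.uint8))
        for i in range(1,k):
            if s[i,4]<15: continue
            q=c[l==i]; zt=np.percentile(q[:,2],90); q=q[q[:,2]>zt-.004]
            print(n,col,s[i,4],ce[i].round(1),"top",((q.min(0)+q.max(0))/2).round(4),q.mean(0).round(4),"ray",ray(P,ce[i],(lo+hi)/2-.005).round(4))
    # white base ring / phone, spool heights
    m=ok&(c[...,2]>.055)&(c[...,2]<.068)&(f["p"].min(-1)>90)&(c[...,1]<-.05)&(c[...,0]>.2)&(c[...,0]<.6)
    q=c[m]; 
    if len(q)>20:
        print(n,"base bbox",q.min(0).round(3),q.max(0).round(3),cv2.minEnclosingCircle(q[:,:2].astype(np.float32)*1000))
    m=ok&(c[...,2]>.02)&(c[...,2]<.03)&(c[...,1]>.05)&(c[...,1]<.36)&(c[...,0]>.3)&(c[...,0]<.6)&~mask(f["p"],"yellow")&~mask(f["p"],"blue")
    m=cv2.morphologyEx(m.astype(np.uint8),cv2.MORPH_OPEN,np.ones((3,3)))
    k,l,s,ce=cv2.connectedComponentsWithStats(m); i=1+s[1:,4].argmax()
    print(n,"rack",cv2.minAreaRect(c[l==i][:,:2].astype(np.float32)*1000))
E
```

```text
top red 111 [185.7 259.1] top [0.5344 0.3027 0.0961] [0.5345 0.3023 0.0951] ray [0.5346 0.3038 0.09  ]
top green 101 [249.1 272.7] top [0.5029 0.1671 0.096 ] [0.5024 0.1663 0.0958] ray [0.5029 0.1677 0.09  ]
top blue 125 [441.9 255.5] top [ 0.5251 -0.2253  0.1742] [ 0.5253 -0.2248  0.173 ] ray [ 0.5258 -0.226   0.165 ]
top yellow 122 [259.6 197.6] top [0.6662 0.1459 0.0901] [0.6668 0.1452 0.0893] ray [0.6667 0.1458 0.08  ]
top yellow 114 [297.  279.8] top [0.4863 0.066  0.0917] [0.486  0.0664 0.0895] ray [0.486  0.0666 0.08  ]
top yellow 128 [249.9 320.7] top [0.4021 0.1676 0.0914] [0.4013 0.1679 0.0898] ray [0.4011 0.1681 0.08  ]
top base bbox [ 0.478 -0.273  0.059] [ 0.574 -0.176  0.068] ((525.7781982421875, -224.64511108398438), 49.36473083496094)
top rack ((532.6685791015625, 271.72869873046875), (23.991670608520508, 9.242827415466309), 55.8885383605957)
scene red 27 [57.7 24.4] top [ 0.374  -0.9742  0.1071] [ 0.3741 -0.9743  0.1071] ray [ 0.3639 -0.9923  0.09  ]
scene red 164 [455.9 285.7] top [0.5359 0.3034 0.0952] [0.5361 0.3038 0.0944] ray [0.5374 0.3041 0.09  ]
scene green 141 [398.9 241.1] top [0.5035 0.1689 0.095 ] [0.5043 0.168  0.0939] ray [0.5053 0.1686 0.09  ]
scene blue 127 [229.5 143. ] top [ 0.5279 -0.2231  0.1732] [ 0.5274 -0.2231  0.1726] ray [ 0.5273 -0.2235  0.165 ]
scene yellow 147 [422.9 210.4] top [0.4026 0.1698 0.0888] [0.4033 0.1701 0.0884] ray [0.403  0.1697 0.08  ]
scene yellow 141 [358.9 216.5] top [0.4879 0.0682 0.0889] [0.4883 0.0684 0.0883] ray [0.488  0.0681 0.08  ]
scene yellow 172 [345.2 300. ] top [0.6683 0.1482 0.0896] [0.6693 0.1477 0.0884] ray [0.6686 0.1479 0.08  ]
scene base bbox [ 0.316 -1.01   0.055] [ 0.591 -0.168  0.068] ((520.02587890625, -589.0650024414062), 421.1535949707031)
scene rack ((556.9025268554688, 280.815673828125), (85.81147766113281, 59.3038444519043), 47.23504638671875)
```

```bash
cat >> h.py <<'E'
def to(x,y,z,yaw=77):
    """print tool-frame shift and turn from the measured pose to a downward pose"""
    o=telemetry.get_obs(); M=R.from_euler("xyz",o["tcp_rot"],degrees=True)
    print("at",o["ee_pos"].round(4),o["tcp_rot"].round(2),"t",round(o["time"],2),"open",round(o["opening"],4),"F",o["wrist_force"].round(1))
    print("shift",M.inv().apply(np.array([x,y,z])-o["ee_pos"]).round(4),"turn",(M.inv()*R.from_euler("xyz",[180,0,yaw],degrees=True)).as_rotvec().round(4))
E
r='[-0.571,-0.511,-0.03,0,0,1.327,0]'
python3 -m inch '[[-0.571,-0.511,-0.03,0,0,1.327,0],[-0.571,-0.511,-0.03,0,0,1.327,0],[-0.571,-0.511,-0.03,0,0,1.327,0],[-0.571,-0.511,-0.03,0,0,1.327,0],[-0.571,-0.511,-0.03,0,0,1.327,0],[-0.571,-0.511,-0.03,0,0,1.327,0],[-0.571,-0.511,-0.03,0,0,1.327,0],[-0.571,-0.511,-0.03,0,0,1.327,0],[-0.571,-0.511,-0.03,0,0,1.327,0],[-0.571,-0.511,-0.03,0,0,1.327,0],[-0.571,-0.511,-0.03,0,0,1.327,0],[-0.571,-0.511,-0.03,0,0,1.327,0]]'
python3 -c "
from h import *
to(.5265,-.2245,.26)"
```

```text
time: 1.1
ee_pos: [0.4302, 0.0226, 0.2509]
tcp_rot: [180.0, -0.0, 76.8]
wrist_force: [1.0, 1.0, -0.5]
opening: 0.0856
at [0.4302 0.0226 0.2509] [179.99  -0.    76.75] t 1.1 open 0.0856 F [ 1.   1.  -0.5]
shift [-0.2185  0.1504 -0.0091] turn [ 0.0002 -0.0001 -0.0043]
```

```bash
python3 -m inch '[[-0.2185,0.1504,-0.009,0,0,-0.004,0],[-0.2185,0.1504,-0.009,0,0,-0.004,0],[-0.2185,0.1504,-0.009,0,0,-0.004,0],[-0.2185,0.1504,-0.009,0,0,-0.004,0],[-0.2185,0.1504,-0.009,0,0,-0.004,0],[-0.2185,0.1504,-0.009,0,0,-0.004,0],[-0.2185,0.1504,-0.009,0,0,-0.004,0],[-0.2185,0.1504,-0.009,0,0,-0.004,0],[-0.2185,0.1504,-0.009,0,0,-0.004,0],[-0.2185,0.1504,-0.009,0,0,-0.004,0]]' 30
cat >> h.py <<'E'
def look(col,z,name):
    """wrist picture; cap-colour blobs cast to height z, and the depth of the cap top"""
    P=pose("wrist"); p,d=optics.camera("wrist"); c=cloud(P,d); cv2.imwrite(f"pics/{name}.png",p[:,:,::-1]); np.savez(name,p=p,d=d,R=P[0],t=P[1],K=P[2])
    m=mask(p,col,110)&(d>0)&(abs(c[...,2]-z)<.03)
    k,l,s,ce=cv2.connectedComponentsWithStats(m.astype(np.uint8))
    for i in range(1,k):
        if s[i,4]<80: continue
        q=c[l==i]; zt=np.percentile(q[:,2],80); t=(l==i)&(abs(c[...,2]-zt)<.004); q=c[t]
        uv,r=cv2.minEnclosingCircle(np.argwhere(t)[:,::-1].astype(np.float32))
        print(col,s[i,4],"px",np.round(uv,1),round(r,1),"top",((q.min(0)+q.max(0))/2).round(4),"mean",q.mean(0).round(4),"ray",ray(P,uv,z).round(4))
    return P,p,d,c
E
python3 - <<'E'
from h import *
look("blue",.17,"w1")
to(.5265,-.2245,.21)
E
```

```text
time: 1.93
ee_pos: [0.5274, -0.2213, 0.2596]
tcp_rot: [-180.0, -0.0, 77.3]
wrist_force: [-0.1, 0.3, -0.7]
opening: 0.0853
blue 987 px [317.5 253. ] 17.0 top [ 0.5261 -0.2246  0.1715] mean [ 0.526  -0.2241  0.1723] ray [ 0.5259 -0.2244  0.17  ]
at [ 0.5275 -0.2209  0.26  ] [-1.7999e+02 -1.0000e-02  7.7330e+01] t 1.98 open 0.0857 F [0.  1.  0.3]
shift [-0.0037 -0.0001  0.05  ] turn [-0.0002 -0.0002  0.0057]
```

View pics/w1.png

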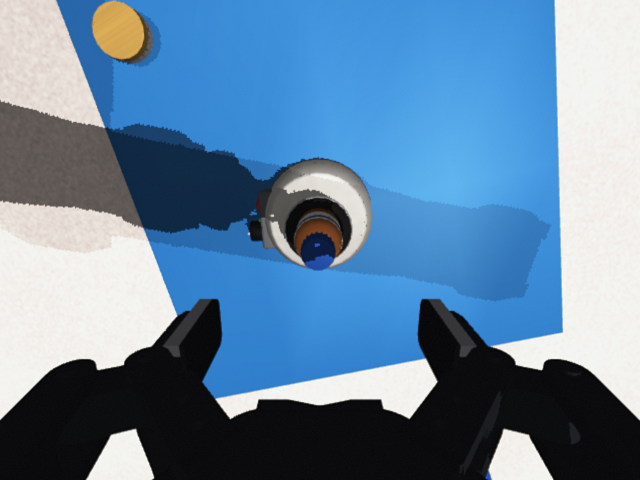

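```bash
python3 -m inch '[[-0.0037,-0.0005,0.03,0,0,0.006,0],[-0.0037,-0.0005,0.06,0,0,0.006,0],[-0.0037,-0.0005,0.085,0,0,0.006,0],[-0.0037,-0.0005,0.105,0,0,0.006,0],[-0.0037,-0.0005,0.12,0,0,0.006,0],[-0.0037,-0.0005,0.133,0,0,0.006,0],[-0.0037,-0.0005,0.144,0,0,0.006,0],[-0.0037,-0.0005,0.152,0,0,0.006,0],[-0.0037,-0.0005,0.155,0,0,0.006,0],[-0.0037,-0.0005,0.155,0,0,0.006,0],[-0.0037,-0.0005,0.155,0,0,0.006,0]]' 30
python3 -c "
from h import *
to(.526,-.2244,.105)"
```

```text
time: 2.9
ee_pos: [0.5267, -0.2254, 0.1055]
tcp_rot: [180.0, 0.0, 76.9]
wrist_force: [-0.3, 0.4, -0.0]
opening: 0.0853
at [ 0.5267 -0.2254  0.1055] [1.7995e+02 1.0000e-02 7.6940e+01] t 2.9 open 0.0853 F [-0.3  0.4 -0. ]
shift [ 0.0008 -0.0009  0.0005] turn [ 0.0008  0.0002 -0.001 ]
```

Close at 40 N, then lift gently.

```bash
python3 -m inch '[[0.001,-0.0009,0,0,0,0,0.3],[0.001,-0.0009,0,0,0,0,0.5],[0.001,-0.0009,0,0,0,0,0.6],[0.001,-0.0009,0,0,0,0,0.7],[0.001,-0.0009,0,0,0,0,0.8],[0.001,-0.0009,0,0,0,0,1],[0.001,-0.0009,0,0,0,0,1],[0.001,-0.0009,0,0,0,0,1],[0.001,-0.0009,0,0,0,0,1],[0.001,-0.0009,0,0,0,0,1]]' 40
python3 -m inch '[[0,0,-0.005,0,0,0,1],[0,0,-0.015,0,0,0,1],[0,0,-0.03,0,0,0,1],[0,0,-0.045,0,0,0,1],[0,0,-0.06,0,0,0,1],[0,0,-0.075,0,0,0,1],[0,0,-0.09,0,0,0,1],[0,0,-0.1,0,0,0,1],[0,0,-0.105,0,0,0,1],[0,0,-0.105,0,0,0,1],[0,0,-0.105,0,0,0,1]]'
python3 - <<'E'
from h import *
look("blue",.275,"w2")
to(.519,.2355,.21)
E
```

```text
time: 3.73
ee_pos: [0.5259, -0.2243, 0.105]
tcp_rot: [180.0, 0.0, 76.9]
wrist_force: [0.5, 0.4, 3.1]
opening: 0.039
time: 4.65
ee_pos: [0.5258, -0.2242, 0.2094]
tcp_rot: [-180.0, -0.0, 76.9]
wrist_force: [0.6, 0.2, -0.7]
opening: 0.0391
blue 4162 px [319. 395.] 43.1 top [ 0.5268 -0.2183  0.2752] mean [ 0.5281 -0.2163  0.2753] ray [ 0.5273 -0.2189  0.275 ]
at [ 0.5256 -0.2241  0.209 ] [-1.7993e+02 -1.0000e-02  7.6940e+01] t 4.7 open 0.0386 F [ 0.3  0.7 -1.7]
shift [ 0.4462 -0.1103 -0.0008] turn [-0.0012 -0.0002 -0.0011]
```

```bash
python3 -m inch '[[0.01,-0.003,0,0,0,0,1],[0.03,-0.008,0,0,0,0,1],[0.065,-0.018,0,0,0,0,1],[0.105,-0.029,0,0,0,0,1],[0.145,-0.04,0,0,0,0,1],[0.185,-0.051,0,0,0,0,1],[0.225,-0.063,0,0,0,0,1],[0.265,-0.074,0,0,0,0,1],[0.305,-0.085,0,0,0,0,1],[0.345,-0.096,0,0,0,0,1],[0.37,-0.103,0,0,0,0,1],[0.385,-0.107,0,0,0,0,1]]'
python3 -m inch '[[0.008,-0.002,0,0,0,0,1],[0.01,-0.003,0,0,0,0,1],[0.011,-0.003,0,0,0,0,1],[0.011,-0.003,0,0,0,0,1]]'
python3 - <<'E'
from h import *
P,p,d,c=look("red",.092,"w3")
m=(mask(p,"green",110)&(d>0)&(abs(c[...,2]-.09)<.03)); print("green",m.sum(),c[m].mean(0) if m.any() else 0)
m=(mask(p,"blue",110)&(d>0)&(c[...,2]>.2)); print("blue",m.sum(),c[m].max(0),c[m].mean(0))
print("well floor-ish", end=" ")
X=np.hypot(c[...,0]-.519,c[...,1]-.2355); f=(d>0)&(X<.03)&(c[...,2]<.015); print(f.sum(),c[f].mean(0),c[f].min(0),c[f].max(0))
to(.519,.2355,.21)
E
```

```text
time: 5.7
ee_pos: [0.5072, 0.1785, 0.209]
tcp_rot: [-179.9, 0.0, 77.1]
wrist_force: [0.1, -1.0, -0.8]
opening: 0.039
time: 6.03
ee_pos: [0.5081, 0.1857, 0.2097]
tcp_rot: [-180.0, 0.0, 76.9]
wrist_force: [0.0, -0.4, -0.4]
opening: 0.039
red 1196 px [317.9  73.9] 20.2 top [0.5344 0.3027 0.0938] mean [0.5345 0.3032 0.0943] ray [0.535  0.3031 0.092 ]
green 379 [0.50441415 0.17527955 0.09111653]
blue 4731 [0.57159653 0.20876196 0.30381214] [0.51076668 0.19499607 0.26674868]
well floor-ish 1721 [0.51882349 0.23498739 0.00857564] [0.4959387  0.21221128 0.0056667 ] [0.54175035 0.25785329 0.01499726]
at [0.5082 0.1855 0.2098] [-1.800e+02  1.000e-02  7.687e+01] t 6.08 open 0.0391 F [ 1.1 -0.5 -0.7]
shift [ 0.0511 -0.0008 -0.0002] turn [-0.0001  0.0002 -0.0022]
```

View pics/w3.png

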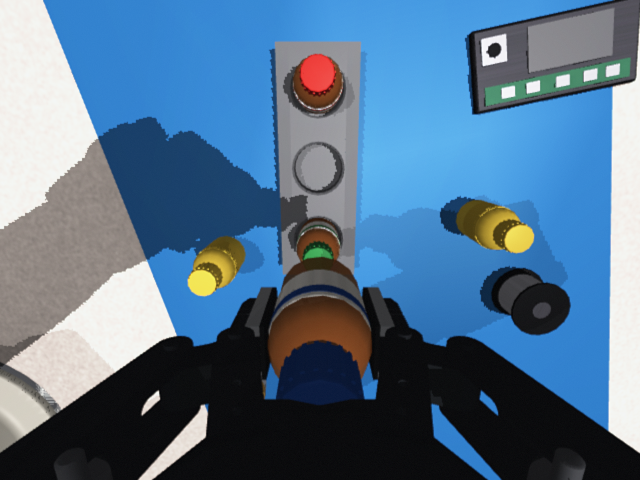

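```bash
python3 -m inch '[[0.006,0,0,0,0,0,1],[0.018,0,0.005,0,0,0,1],[0.03,-0.0005,0.015,0,0,0,1],[0.042,-0.0008,0.03,0,0,0,1],[0.049,-0.0008,0.05,0,0,0,1],[0.051,-0.0008,0.07,0,0,0,1],[0.051,-0.0008,0.09,0,0,0,1],[0.051,-0.0008,0.11,0,0,0,1],[0.051,-0.0008,0.12,0,0,0,1],[0.051,-0.0008,0.125,0,0,0,1],[0.051,-0.0008,0.125,0,0,0,1],[0.051,-0.0008,0.125,0,0,0,1]]'
python3 - <<'E'
from h import *
look("red",.092,"w4")
to(.519,.2352,.03)
E
```

```text
time: 7.08
ee_pos: [0.5191, 0.2366, 0.0854]
tcp_rot: [180.0, -0.0, 76.9]
wrist_force: [-0.1, 0.0, 0.3]
opening: 0.0391
red 2658 px [317.1 153. ] 33.6 top [0.5343 0.3037 0.0938] mean [0.5326 0.3041 0.0943] ray [0.5343 0.304  0.092 ]
at [0.5194 0.2367 0.0859] [ 1.7993e+02 -5.0000e-02  7.6940e+01] t 7.13 open 0.0392 F [0.2 0.2 0. ]
shift [-0.0016 -0.0001  0.0559] turn [ 0.0012 -0.001  -0.0011]
```

View pics/w4.png

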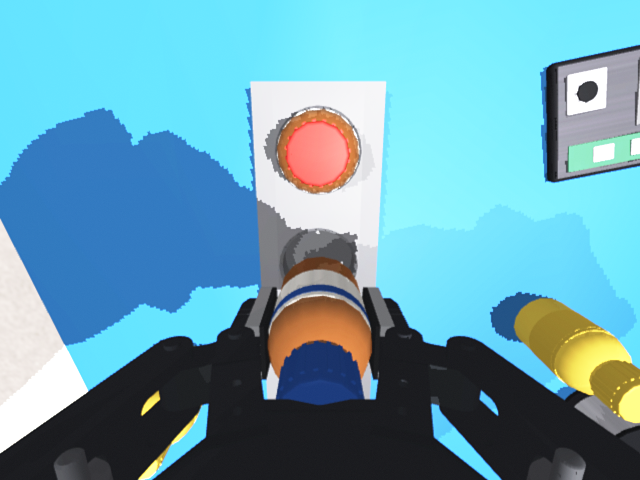

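The well at (319,255) and the held bottle at (320,300) line up. I'll lower it slowly.

```bash
python3 -m inch '[[-0.0013,-0.0004,0.01,0,0,0,1],[-0.0013,-0.0004,0.02,0,0,0,1],[-0.0013,-0.0004,0.028,0,0,0,1],[-0.0013,-0.0004,0.034,0,0,0,1],[-0.0013,-0.0004,0.039,0,0,0,1],[-0.0013,-0.0004,0.043,0,0,0,1],[-0.0013,-0.0004,0.047,0,0,0,1],[-0.0013,-0.0004,0.051,0,0,0,1],[-0.0013,-0.0004,0.054,0,0,0,1],[-0.0013,-0.0004,0.056,0,0,0,1],[-0.0013,-0.0004,0.057,0,0,0,1],[-0.0013,-0.0004,0.057,0,0,0,1]]'
python3 -m inch '[[0,0,0.0005,0,0,0,1],[0,0,0.001,0,0,0,1],[0,0,0.001,0,0,0,1]]'
```

```text
time: 8.13
ee_pos: [0.5182, 0.2351, 0.0278]
tcp_rot: [-180.0, 0.0, 76.9]
wrist_force: [0.9, 0.6, -1.0]
opening: 0.0388
time: 8.38
ee_pos: [0.5184, 0.2352, 0.0275]
tcp_rot: [180.0, -0.0, 76.9]
wrist_force: [-1.0, 0.0, 3.7]
opening: 0.0394
```

```bash
python3 -m inch '[[0,0,0.0005,0,0,0,1],[0,0,0.001,0,0,0,1],[0,0,0.001,0,0,0,1]]'
python3 -m inch '[[0,0,0,0,0,0,0.5],[0,0,0,0,0,0,0.4],[0,0,0,0,0,0,0.2],[0,0,0,0,0,0,0],[0,0,0,0,0,0,0],[0,0,0,0,0,0,0],[0,0,0,0,0,0,0],[0,0,0,0,0,0,0]]'
python3 -m inch '[[0,0,-0.01,0,0,0,0],[0,0,-0.03,0,0,0,0],[0,0,-0.06,0,0,0,0],[0,0,-0.09,0,0,0,0],[0,0,-0.12,0,0,0,0],[0,0,-0.15,0,0,0,0],[0,0,-0.18,0,0,0,0],[0,0,-0.2,0,0,0,0],[-0.03,0,-0.2,0,0,0,0],[-0.06,0,-0.2,0,0,0,0],[-0.07,0,-0.2,0,0,0,0],[-0.07,0,-0.2,0,0,0,0]]'
python3 - <<'E'
from h import *
P,p,d,c=look("blue",.092,"w5")
for col in ["green","red"]:
    m=mask(p,col,110)&(d>0)&(c[...,2]>.088)&(c[...,2]<.1); q=c[m]; print(col,m.sum(),((q.min(0)+q.max(0))/2).round(4),q.mean(0).round(4))
to(.5035,.1672,.21)
E
```

```text
time: 8.63
ee_pos: [0.5184, 0.2353, 0.0274]
tcp_rot: [179.9, -0.0, 76.9]
wrist_force: [-4.6, -1.7, 11.7]
opening: 0.0393
time: 9.3
ee_pos: [0.5182, 0.2351, 0.0258]
tcp_rot: [-180.0, 0.0, 76.9]
wrist_force: [-0.4, -0.1, 1.1]
opening: 0.0857
time: 10.3
ee_pos: [0.5021, 0.1653, 0.2271]
tcp_rot: [179.9, -0.0, 76.8]
wrist_force: [-1.0, 0.0, 0.3]
opening: 0.086
blue 781 px [319.5 146.8] 16.2 top [0.5189 0.2339 0.0937] mean [0.5189 0.2343 0.0944] ray [0.5192 0.2341 0.092 ]
green 646 [0.5032 0.168  0.0923] [0.5032 0.1685 0.0941]
red 1053 [0.5344 0.3028 0.0929] [0.5344 0.3027 0.0941]
at [0.5024 0.1664 0.2267] [ 1.7994e+02 -5.0000e-02  7.6840e+01] t 10.35 open 0.0851 F [ 0.2  0.2 -0.5]
shift [0.001  0.0009 0.0167] turn [ 0.001  -0.0008 -0.0029]
```

View pics/w5.png

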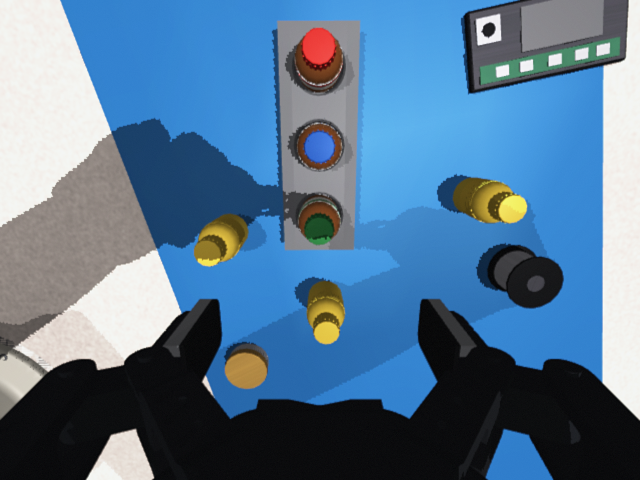

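Blue cap (320,147) stands upright in the middle well. Red is undisturbed, and green is at (320,228). Next I'll grasp green.

```bash
python3 -m inch '[[0.0012,0.0006,0.03,0,0,0,0],[0.0012,0.0006,0.065,0,0,0,0],[0.0012,0.0006,0.1,0,0,0,0],[0.0012,0.0006,0.125,0,0,0,0],[0.0012,0.0006,0.145,0,0,0,0],[0.0012,0.0006,0.162,0,0,0,0],[0.0012,0.0006,0.177,0,0,0,0],[0.0012,0.0006,0.188,0,0,0,0],[0.0012,0.0006,0.195,0,0,0,0],[0.0012,0.0006,0.198,0,0,0,0],[0.0012,0.0006,0.198,0,0,0,0],[0.0012,0.0006,0.198,0,0,0,0]]' 40
python3 -c "
from h import *
to(.5033,.1675,.028)"
```

```text
time: 11.35
ee_pos: [0.5036, 0.1682, 0.0285]
tcp_rot: [180.0, -0.0, 76.9]
wrist_force: [-0.0, 0.1, 0.5]
opening: 0.0855
at [0.5036 0.1682 0.0285] [ 1.7996e+02 -3.0000e-02  7.6940e+01] t 11.35 open 0.0855 F [-0.   0.1  0.5]
shift [-0.0008 -0.0002  0.0005] turn [ 0.0007 -0.0005 -0.001 ]
```

```bash
python3 -m inch '[[-0.0008,0,0,0,0,0,0.3],[-0.0008,0,0,0,0,0,0.5],[-0.0008,0,0,0,0,0,0.6],[-0.0008,0,0,0,0,0,0.7],[-0.0008,0,0,0,0,0,0.8],[-0.0008,0,0,0,0,0,1],[-0.0008,0,0,0,0,0,1],[-0.0008,0,0,0,0,0,1],[-0.0008,0,0,0,0,0,1],[-0.0008,0,0,0,0,0,1]]' 60
python3 -m inch '[[0,0,-0.005,0,0,0,1],[0,0,-0.015,0,0,0,1],[0,0,-0.03,0,0,0,1],[0,0,-0.05,0,0,0,1],[0,0,-0.07,0,0,0,1],[0,0,-0.095,0,0,0,1],[0,0,-0.12,0,0,0,1],[0,0,-0.145,0,0,0,1],[0,0,-0.165,0,0,0,1],[0,0,-0.18,0,0,0,1],[0,0,-0.187,0,0,0,1],[0,0,-0.187,0,0,0,1]]'
python3 - <<'E'
from h import *
o=telemetry.get_obs()["ee_pos"]; print(o)
look("green",o[2]+.065,"w6")
to(.512,-.285,.215)
E
```

```text
time: 12.18
ee_pos: [0.5034, 0.1673, 0.0285]
tcp_rot: [179.9, -0.0, 76.9]
wrist_force: [-0.7, 0.2, 5.4]
opening: 0.0384
time: 13.18
ee_pos: [0.5035, 0.1673, 0.2168]
tcp_rot: [179.9, -0.1, 76.9]
wrist_force: [0.5, 0.4, -1.5]
opening: 0.0385
[0.50354196 0.16733463 0.2167561 ]
green 3504 px [318. 395.] 42.0 top [0.504  0.1751 0.2815] mean [0.5056 0.1752 0.282 ] ray [0.5045 0.1721 0.2818]
at [0.5032 0.1672 0.2152] [ 1.7996e+02 -2.0000e-02  7.6930e+01] t 13.23 open 0.0383 F [-1.5  0.1 -0.7]
shift [-4.385e-01  1.108e-01  1.000e-04] turn [ 0.0007 -0.0004 -0.0011]
```

```bash
python3 -m inch '[[-0.01,0.0025,0,0,0,0,1],[-0.03,0.0075,0,0,0,0,1],[-0.065,0.016,0,0,0,0,1],[-0.105,0.026,0,0,0,0,1],[-0.145,0.036,0,0,0,0,1],[-0.185,0.047,0,0,0,0,1],[-0.225,0.057,0,0,0,0,1],[-0.265,0.067,0,0,0,0,1],[-0.305,0.077,0,0,0,0,1],[-0.345,0.087,0,0,0,0,1],[-0.38,0.096,0,0,0,0,1],[-0.405,0.102,0,0,0,0,1]]'
python3 -m inch '[[-0.018,0.005,0,0,0,0,1],[-0.028,0.008,0,0,0,0,1],[-0.033,0.009,0,0,0,0,1],[-0.033,0.009,0,0,0,0,1],[-0.033,0.009,0,0,0,0,1]]'
python3 - <<'E'
from h import *
P,p,d,c=look("green",.28,"w7")
X=np.hypot(c[...,0]-.526,c[...,1]+.2245)
for lo,hi,r,n in [(.08,.09,.03,"floor"),(.095,.106,.04,"rim"),(.04,.068,.08,"base")]:
    m=(d>0)&(X<r)&(c[...,2]>lo)&(c[...,2]<hi); q=c[m]
    if len(q): print(n,m.sum(),q.min(0).round(4),q.max(0).round(4),"mid",((q.min(0)+q.max(0))/2).round(4),"mean",q.mean(0).round(4), cv2.minEnclosingCircle(1000*q[:,:2].astype(np.float32)))
to(.526,-.2245,.125)
E
```

```text
time: 14.23
ee_pos: [0.5094, -0.2538, 0.2131]
tcp_rot: [-179.9, 0.0, 76.8]
wrist_force: [1.0, 0.7, -0.2]
opening: 0.0387
time: 14.65
ee_pos: [0.512, -0.2839, 0.2145]
tcp_rot: [-180.0, -0.0, 77.0]
wrist_force: [0.1, 0.4, -0.5]
opening: 0.0382
green 3111 px [320. 391.] 40.4 top [ 0.5137 -0.2767  0.2792] mean [ 0.5142 -0.2761  0.2798] ray [ 0.5141 -0.2775  0.28  ]
floor 2627 [ 0.5035 -0.2474  0.084 ] [ 0.548  -0.2032  0.09  ] mid [ 0.5258 -0.2253  0.087 ] mean [ 0.5259 -0.225   0.0869] ((525.7901611328125, -225.41624450683594), 22.593320846557617)
rim 3002 [ 0.4938 -0.2573  0.095 ] [ 0.5579 -0.1934  0.105 ] mid [ 0.5258 -0.2254  0.1   ] mean [ 0.5262 -0.2239  0.1016] ((525.8284912109375, -225.26165771484375), 32.197444915771484)
base 8510 [ 0.4462 -0.2832  0.04  ] [ 0.5838 -0.1676  0.0673] mid [ 0.515  -0.2254  0.0536] mean [ 0.521  -0.2199  0.0602] ((514.9910888671875, -224.13980102539062), 68.85093688964844)
at [ 0.5121 -0.2836  0.2148] [-1.7998e+02 -2.0000e-02  7.6990e+01] t 14.7 open 0.0383 F [ 0.9  0.3 -1.7]
shift [0.0607 0.0002 0.0898] turn [-0.0004 -0.0003 -0.0002]
```

View pics/w7.png

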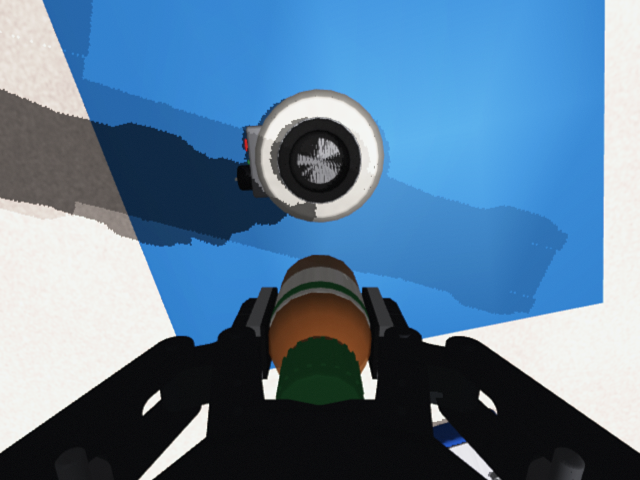

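```bash
python3 -m inch '[[0.008,0,0,0,0,0,1],[0.022,0,0.005,0,0,0,1],[0.038,0,0.015,0,0,0,1],[0.052,0.0002,0.03,0,0,0,1],[0.059,0.0002,0.045,0,0,0,1],[0.06,0.0002,0.06,0,0,0,1],[0.06,0.0002,0.07,0,0,0,1],[0.06,0.0002,0.077,0,0,0,1],[0.06,0.0002,0.08,0,0,0,1],[0.06,0.0002,0.08,0,0,0,1],[0.06,0.0002,0.08,0,0,0,1]]'
python3 - <<'E'
from h import *
look("green",.2,"w8")
to(.5258,-.2253,.107)
E
```

```text
time: 15.62
ee_pos: [0.5261, -0.2263, 0.1355]
tcp_rot: [180.0, 0.0, 76.9]
wrist_force: [0.2, -0.5, -2.0]
opening: 0.0386
green 4214 px [319. 395.] 43.1 top [ 0.527  -0.2198  0.2002] mean [ 0.5284 -0.2183  0.2006] ray [ 0.5274 -0.2218  0.2   ]
at [ 0.5262 -0.2264  0.1356] [1.7994e+02 1.0000e-02 7.6920e+01] t 15.67 open 0.0387 F [-0.8  0.6 -1. ]
shift [ 0.001  -0.0007  0.0286] turn [ 0.0011  0.0002 -0.0014]
```

View pics/w8.png

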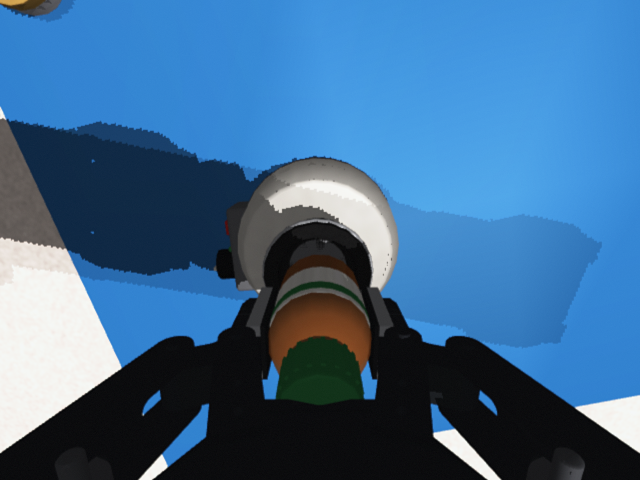

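The bottle (320,265) is centred on the cup opening. I'll lower it slowly to just above the cup floor.

```bash
python3 -m inch '[[0.001,-0.0005,0.003,0,0,0,1],[0.001,-0.0005,0.007,0,0,0,1],[0.001,-0.0005,0.011,0,0,0,1],[0.001,-0.0005,0.014,0,0,0,1],[0.001,-0.0005,0.017,0,0,0,1],[0.001,-0.0005,0.02,0,0,0,1],[0.001,-0.0005,0.0225,0,0,0,1],[0.001,-0.0005,0.025,0,0,0,1],[0.001,-0.0005,0.0265,0,0,0,1],[0.001,-0.0005,0.0265,0,0,0,1]]'
python3 -m inch '[[0,0,0.001,0,0,0,1],[0,0,0.002,0,0,0,1],[0,0,0.003,0,0,0,1],[0,0,0.004,0,0,0,1],[0,0,0.004,0,0,0,1],[0,0,0.004,0,0,0,1]]' 70
python3 -m inch '[[0,0,0.001,0,0,0,1],[0,0,0.002,0,0,0,1],[0,0,0.002,0,0,0,1],[0,0,0.002,0,0,0,1]]'
```

```text
time: 16.5
ee_pos: [0.5255, -0.225, 0.1079]
tcp_rot: [-180.0, -0.0, 76.9]
wrist_force: [-0.2, -0.5, -1.1]
opening: 0.0387
time: 17.0
ee_pos: [0.5258, -0.2252, 0.1048]
tcp_rot: [180.0, 0.0, 76.9]
wrist_force: [-1.7, 0.3, 3.4]
opening: 0.0384
time: 17.33
ee_pos: [0.5258, -0.2251, 0.1027]
tcp_rot: [180.0, 0.0, 76.9]
wrist_force: [-0.6, 0.8, 5.1]
opening: 0.0381
```

```bash
python3 -m inch '[[0,0,0.001,0,0,0,1],[0,0,0.002,0,0,0,1],[0,0,0.003,0,0,0,1],[0,0,0.003,0,0,0,1],[0,0,0.003,0,0,0,1],[0,0,0.003,0,0,0,1]]'
python3 - <<'E'
from h import *
F=[]
for i in range(6): optics.camera_info("top"); optics.camera("top"); o=telemetry.get_obs(); F.append(np.r_[o["wrist_force"],o["ee_pos"][2]])
print(np.mean(F,0).round(4),np.std(F,0).round(2))
E
```

```text
time: 17.83
ee_pos: [0.5258, -0.2251, 0.1]
tcp_rot: [180.0, 0.0, 76.9]
wrist_force: [-2.8, 0.2, 7.5]
opening: 0.0385
[-2.5003  0.9689  7.8456  0.1001] [0.3  0.41 0.47 0.  ]
```

```bash
python3 -m inch '[[0,0,0.001,0,0,0,1],[0,0,0.002,0,0,0,1],[0,0,0.003,0,0,0,1],[0,0,0.003,0,0,0,1],[0,0,0.003,0,0,0,1],[0,0,0.003,0,0,0,1],[0,0,0.003,0,0,0,1]]'
python3 - <<'E'
from h import *
F=[]
for i in range(8): optics.camera("top"); o=telemetry.get_obs(); F.append(np.r_[o["wrist_force"],o["ee_pos"]])
print(np.mean(F,0).round(4),np.std(F,0).round(2))
P,p,d,c=look("green",.162,"w9")
X=np.hypot(c[...,0]-.5258,c[...,1]+.2253)
m=(d>0)&(X>.024)&(X<.031)&(c[...,2]>.08)&(c[...,2]<.11); print("rim z",m.sum(),np.percentile(c[m][:,2],[5,50,90]).round(4))
f=np.load("w7.npz"); c7=cloud((f["R"],f["t"],f["K"]),f["d"]); X=np.hypot(c7[...,0]-.5258,c7[...,1]+.2253)
m=(f["d"]>0)&(X>.024)&(X<.031)&(c7[...,2]>.08)&(c7[...,2]<.11); print("rim z before",m.sum(),np.percentile(c7[m][:,2],[5,50,90]).round(4))
E
```

```text
time: 18.72
ee_pos: [0.5258, -0.2252, 0.0974]
tcp_rot: [179.9, 0.0, 76.9]
wrist_force: [-3.0, 1.5, 10.5]
opening: 0.0384
[-3.5854  1.4797 10.5337  0.5258 -0.2252  0.0974] [0.43 0.72 0.3  0.   0.   0.  ]
green 4486 px [319. 394.] 43.1 top [ 0.5266 -0.2182  0.162 ] mean [ 0.5281 -0.2173  0.1624] ray [ 0.5271 -0.2203  0.162 ]
rim z 2631 [0.0902 0.0931 0.0943]
rim z before 2106 [0.101  0.1023 0.1032]
```

View pics/w9.png

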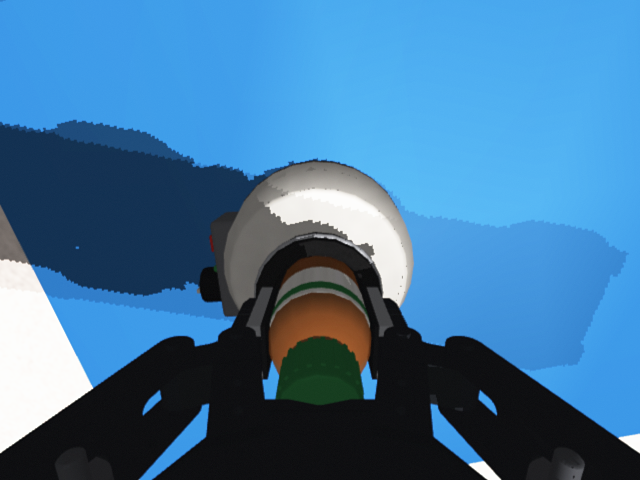

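The rim has dropped about 9 mm by depth and about 8 mm by force, the bottle hasn't slipped, and it is seated and upright. I'm handing in.

```bash
python3 -c "
from workcell import order
print(order.job_done())"
```

```text
the job is handed in; nothing more can be done
None
```

The blue-capped bottle is back in the rack's middle well, released. The green-capped bottle is in the mixer cup, still gripped and pressed down. I handed the job in at about 19 s of the 64 s, and no verdict was reported.

- **Blue bottle:** its cap measured about 1 mm from the well's centre, and its top was level with the red bottle's. I checked this once, just after letting go, not again at the end. While setting it down, the wrist force briefly read about 12 N.
- **Green bottle:** the gripper was centred to within 1 mm of the cup, and the bottle had not slipped in the fingers. The wrist read 10.5 N upwards, or about 11.8 N of press with the bottle's weight added.
- **Cup travel:** this force puts the cup about 8 mm down, while the rim depth says about 9 mm. Both are past the 6 mm switch point and short of the 10 mm stop.
- **Side load:** there was also about 3.9 N of sideways force at the end, probably the bottle touching the cup wall; I left it.
- **Other objects:** the red bottle measured in its original place after blue was set down. I did not measure the spool, tin or phone again; nothing was moved near them.

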